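# Find the packed steriliser box by its weight and hold it out

## Robot

A 7-joint arm with a two-finger parallel gripper is mounted at the origin on the work surface. World frame = base frame: x ahead of the robot, y to its left, z up, the work surface at z = 0. Lengths are in m, angles in degrees, forces in N, time in s.
With the tool pointing down it reaches from about 0.35 to 0.9 m from the base axis. Payload 7.2 kg.
Tool frame: the origin (TCP) lies midway between the tips of the shut fingers; the grasp point (between the pads) lies 19 mm behind it; z points along the fingers, y is the direction in which the jaws open and shut (so a half turn about z gives the same grasp; the last joint's range is limited). The gripper opens to 85 mm and grips with 20 to 120 N. Pads are 22 mm wide; open, the fingers measure 114 mm over their backs; the gripper's body (76 mm by 85 mm) begins 54 mm behind the grasp point. The pads swing forward as they close: fully open they stand 13 mm farther back than shut.
Start: joints at [60.55, 23.554, -0.728, 91.456, 0.321, 64.991, -4.71], TCP at [0.269, -0.564, 0.231] pointing down, gripper open.
Joint ranges: [-169.25, 169.25], [-16.82, 113.86], [-84.01, 82.57], [7.8, 145.47], [-59.2, 239.2], [7.22, 106.19], [-163.78, 163.78]. Speed limits (degrees/s): [136.94, 136.94, 172.46, 172.46, 180, 180, 180].

## Interface

Orientations are given as [roll, pitch, yaw] about the fixed x, y, z axes, in that order (R = Rz(yaw) Ry(pitch) Rx(roll)).
In Python, from plant import env gives the robot as it stands.
- The arm moves only by the shell command python3 -m crank 'ROWS' [FORCE]. ROWS is JSON, a list of rows, each a list of 3 entries, a list of its own where there are three numbers: the shift along the tool's x, y, z in mm, then the turn about the tool's z in degrees, then the finger opening in mm, from 0 to 85.4. A call has 1 to 5 rows; each row shifts and turns the commanded pose from where the row before left it, along the tool's axes as they then stand; what a row does not reach is not made up. A row lasts 1/8 s, in which the tool goes at most 62.5 mm and 10.7 degrees, less where a joint would pass 70% of its speed; a pose out of reach is approached as far as the arm can. A call is refused whole if a number of a shift passes 62.5 or a number of a turn 10.7, either way. A call with a gripper value outside its range is refused whole. The fingers move at their own pace and stop on an object; FORCE is the grip in N (left out, the last holds). Time passes only in rows, so rows that do not move let the fingers close. It gives the time, the measured TCP pose, the force and the opening at its end, in the units of the state.
- env.observe(): the state, without advancing time (a new reading comes with each control period).
- env.capture(name): name is "scene" or "top" or "wrist"; returns a dict with "color" (420x560x3 uint8, blue, green, red), "vertical_fov" (degrees; the focal length in pixels is half the picture's height over the tangent of half this angle, whatever the lens; pixels are square), "cx", "cy" (the principal point, pixels), "cam_to_world" (4x4, takes a point from camera to world coordinates). Camera axes: x right, y up, looking along -z (the intrinsics and any distortion apply to the point x, -y, -z); pixel columns grow to the right and rows downward; lengths in m; the calibration is good to about 2 mm. A picture is of the moment at which its call begins. There is no depth.
- env.job_done(): hands the job in, once; it reports no verdict.
The state is a dict: "clock": time; "joints": joint angles; "joint_vel": joint speeds; "joint_efforts": joint torques, N m; "tool_pos": TCP position; "eef_rot": TCP orientation; "wrist_force": force on the tool from outside, world axes, zero at the start; "moment": the same for the moment, N m; "width": finger opening in m.
Only numpy, scipy, OpenCV 4.12 (cv2) and the standard library are available. Lean on these libraries where they do the work, as an engineer would, in place of code of your own. Each camera call takes 0.05 s, during which the arm holds its last target.

## Task

Two closed boxes that look alike have come out of the steriliser on the steel tray; one is packed with instruments and the other is empty, and they must stay latched, so lift them in turn and feel which is heavier. Stand the empty one on the middle of the green packing mat and let go of it, then hold the packed one out for your colleague, level and about 10 cm clear above the middle of the light blue tray, and finish while still holding it there. Keep the boxes upright, put them down rather than dropping them, and leave the other things on the counter alone.

Things in the scene. Friction and masses are not known exactly. Their poses are not given: they have to be found in the camera images.
- box_a_center (a point): closed aluminium box with a flush blue lid (latched), a block 50 x 110 x 50 mm high (its x, y, z), smooth sides, grip it across the 50 mm. Point: its centre, 25 mm above its underside. Starts flat on the steel tray, the one nearer the robot of the two. They look alike; either may be the packed one, which weighs over twice the empty one (at most 0.65 kg). Contents have 2 mm of play.
- box_b_center (a point): closed aluminium box with a flush blue lid (latched), a block 50 x 110 x 50 mm high (its x, y, z), smooth sides, grip it across the 50 mm. Point: its centre, 25 mm above its underside. Starts flat on the steel tray, the one farther from the robot of the two. They look alike; either may be the packed one, which weighs over twice the empty one (at most 0.65 kg). Contents have 2 mm of play.
- steel_tray: perforated stainless steel steriliser tray, 290 x 185 mm (x, y of its own axes), fixed; floor 3 mm thick, rim 18 mm high, bead to 21 mm. Origin: centre of its underside, on the counter. The boxes start about 75 mm either side of its centre along its x, with at least 65 mm between them and 25 mm to the rim.
- mat: green packing mat, flat, 200 x 160 mm, 4 mm thick, fixed on the counter. Origin: centre of its underside.
- blue_tray: light blue set-up tray, empty, 220 x 160 mm, floor 3 mm thick, rim 14 mm high, fixed on the counter. Origin: centre of its underside.
- surface_spray: bystander, stands or lies by the work and is not to be moved: white bottle with a blue cap, 66 mm across, 190 mm tall. Origin: centre of its underside.
- swab_jar: bystander, stands or lies by the work and is not to be moved: glass jar with a steel cap, 76 mm across, 100 mm tall. Origin: centre of its underside.
- tape_roll: bystander, stands or lies by the work and is not to be moved: yellow roll of indicator tape lying flat, 84 mm across, 19 mm high. Origin: centre of its underside.
- tray_lifter: bystander, stands or lies by the work and is not to be moved: tray lifter lying flat, 165 mm long, 50 mm wide at its steel cross bar, 12 mm high, black handle. Origin: near its middle, on the counter; x along its length.
Things that resemble listed ones, but are neither listed nor needed, are in the scene too. Leave any orange or pink look-alike of the part that bears box_b_center alone. Leave any red look-alike of the part that bears box_a_center alone.

How it is judged:
By the outcome, as a careful person would: the job done as asked, in the order asked, and still so for the second after the job is handed in, while the arm keeps its last pose, push and grip.
It also fails if it takes over 72 s, if anything falls off the work surface, if the arm or the gripper's body presses on something with over 40 N, if the wrist force passes 120 N, or if a joint passes its speed limit or range.

## Working session

There is one attempt and no reset: what is moved stays moved. The work goes in short steps, Python scripts to look and compute and a shell command to move; the robot and the scene stay as the last step left them, time stands still between calls to the robot, and variables do not carry over. Pictures are saved under pics/ and viewed, and the job is handed in when it is done.

```bash
ls; mkdir -p pics
cat > h.py <<'E'
import numpy as np, cv2
from plant import env
def cap(n,f):
    d=env.capture(n); cv2.imwrite(f,d['color']); 
    import pickle; pickle.dump(d,open(f'pics/{n}.pkl','wb')); return d
E
python3 - <<'E'
from h import *
print(env.observe())
for n in('scene','top','wrist'):
    d=cap(n,f'pics/{n}0.png'); print(n,{k:v for k,v in d.items() if k!='color'})
E
```

```text
pics
{'clock': 0.0, 'joints': array([60.54978816, 23.60142693, -0.72916853, 91.50799797,  0.32008023,
       64.99144787, -4.70808775]), 'joint_vel': array([-0.01172784, -0.02593965, -0.06718405, -0.01754941, -0.04204491,
       -0.0650106 ,  0.07200135]), 'joint_efforts': array([ 1.67522485e-04, -6.00626993e+01,  6.82562962e-01, -2.99410200e+01,
        1.39320982e-02,  1.05925481e-02, -4.86258705e-05]), 'tool_pos': array([ 0.26922625, -0.56344035,  0.23040947]), 'eef_rot': array([-1.79901339e+02,  6.02326849e-03,  2.55461288e+01]), 'wrist_force': array([ 0.32587616,  0.40657527, -0.20844279]), 'moment': array([ 0.04849828,  0.03801469, -0.02787447]), 'width': 0.0854676972497984}
scene {'vertical_fov': 55.00417871748569, 'cx': 279.0283247354927, 'cy': 209.44959472216735, 'cam_to_world': array([[-0.14106479, -0.65434746,  0.74292   ,  1.37057526],
       [ 0.98985848, -0.08051978,  0.11703315,  0.12467136],
       [-0.01676059,  0.75189492,  0.65906988,  0.78324749],
       [ 0.        ,  0.        ,  0.        ,  1.        ]])}
top {'vertical_fov': 56.23802532518996, 'cx': 276.97804100416084, 'cy': 206.94218848599223, 'cam_to_world': array([[-0.02760791,  0.99415095, -0.10441117,  0.44174965],
       [-0.99920061, -0.03046652, -0.0258831 , -0.00839059],
       [-0.02891275,  0.10361313,  0.99419735,  0.97517911],
       [ 0.        ,  0.        ,  0.        ,  1.        ]])}
wrist {'vertical_fov': 70.24191825873335, 'cx': 279.9253511487726, 'cy': 206.80338039586545, 'cam_to_world': array([[ 0.43144259,  0.8680345 ,  0.24570999,  0.33220717],
       [-0.90213934,  0.41554769,  0.11603764, -0.5339114 ],
       [-0.00137955, -0.27172823,  0.96237304,  0.37275757],
       [ 0.        ,  0.        ,  0.        ,  1.        ]])}
```

View pics/scene0.png

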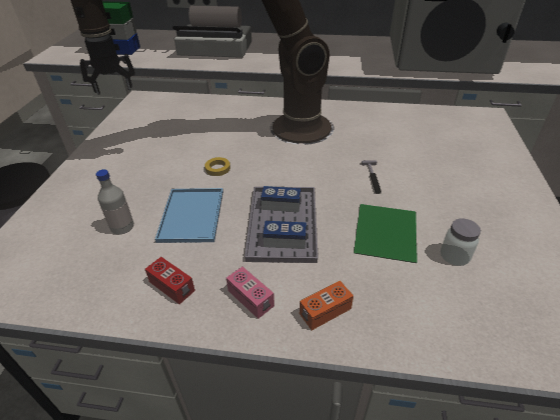

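View pics/top0.png

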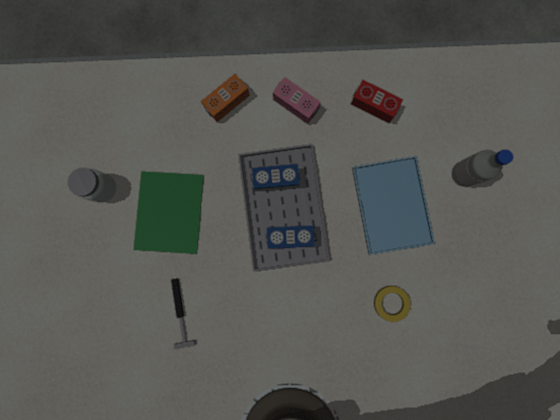

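View pics/wrist0.png

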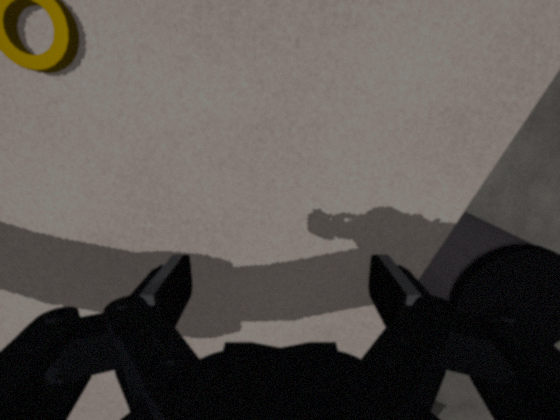

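Two blue-lidded boxes stand on the steel tray: near one at top (291,237), far one at top (276,176). The orange (225,97), pink (297,100) and red (378,100) boxes off the tray are the look-alikes to leave. The mat is at (169,212), the blue tray at (393,204). I'll enlarge to confirm.

Run:
```python
from h import *
im=cv2.imread('pics/top0.png')
def crop(x0,y0,w,h,f,o):
    c=cv2.resize(im[y0:y0+h,x0:x0+w],None,fx=f,fy=f,interpolation=cv2.INTER_CUBIC)
    c=np.clip(c.astype(float)*1.8,0,255).astype(np.uint8)
    for x in range(x0-x0%20+20,x0+w,20): cv2.putText(c,str(x),((x-x0)*f,10),0,.35,(0,0,255)); cv2.line(c,((x-x0)*f,12),((x-x0)*f,18),(0,0,255))
    for y in range(y0-y0%20+20,y0+h,20): cv2.putText(c,str(y),(0,(y-y0)*f+4),0,.35,(0,0,255)); cv2.line(c,(24,(y-y0)*f),(30,(y-y0)*f),(0,0,255))
    cv2.imwrite(o,c)
crop(230,140,110,140,4,'pics/c1.png')
crop(340,145,110,115,5,'pics/c2.png')
crop(120,160,100,100,5,'pics/c3.png')
```

```text
(no output)
```

View pics/c1.png

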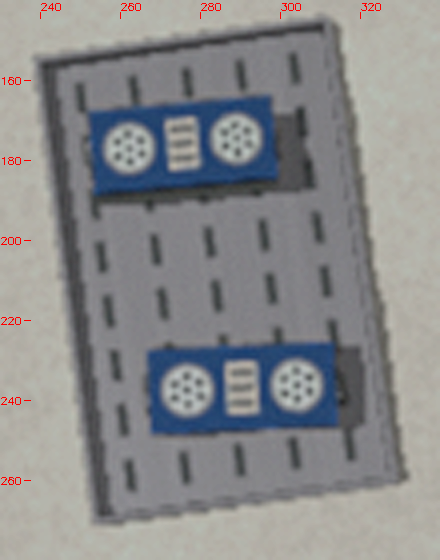

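View pics/c2.png

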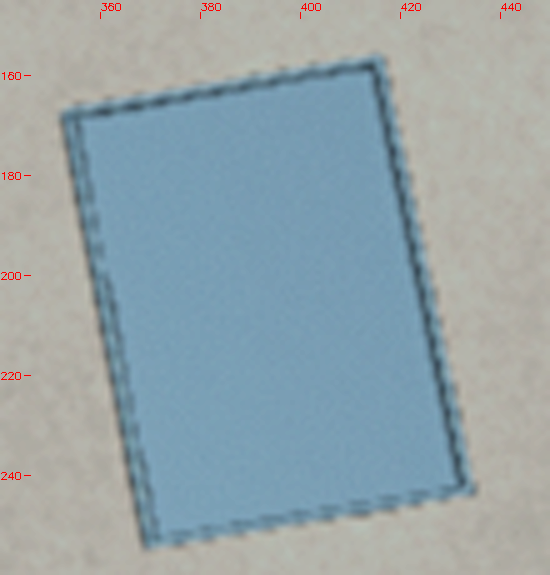

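View pics/c3.png

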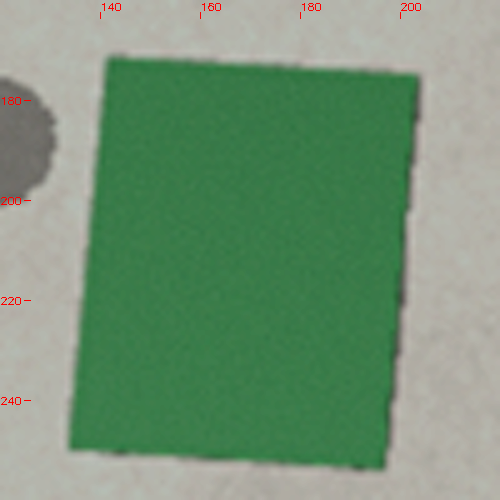

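```bash
cat >> h.py <<'E'
def ray(d,uv,z):
    f=210/np.tan(np.radians(d['vertical_fov']/2)); T=d['cam_to_world']
    uv=np.atleast_2d(uv).astype(float)
    r=np.c_[(uv[:,0]-d['cx'])/f,-(uv[:,1]-d['cy'])/f,-np.ones(len(uv))]@T[:3,:3].T
    return T[:3,3]+r*((z-T[2,3])/r[:,2])[:,None]
def proj(d,P):
    f=210/np.tan(np.radians(d['vertical_fov']/2)); T=d['cam_to_world']
    c=(np.atleast_2d(P)-T[:3,3])@T[:3,:3]
    return np.c_[d['cx']+f*c[:,0]/-c[:,2], d['cy']-f*c[:,1]/-c[:,2]]
E
python3 - <<'E'
from h import *
import pickle
d=pickle.load(open('pics/top.pkl','rb')); s=pickle.load(open('pics/scene.pkl','rb'))
Q={'far':([(89,113),(270,97),(277,178),(97,194)],4,(230,140),.053),
'near':([(148,351),(333,343),(340,425),(153,434)],4,(230,140),.053),
'blue':([(62,113),(380,58),(473,490),(147,547)],5,(340,145),.014),
'mat':([(107,57),(419,74),(386,468),(69,450)],5,(120,160),.004),
'tray':([(36,60),(333,17),(408,478),(95,523)],4,(230,140),.020)}
for k,(p,f,o,z) in Q.items():
    uv=(np.array(p)+.5*0)/f+np.array(o); P=ray(d,uv,z)
    e=[np.linalg.norm(P[i]-P[(i+1)%4])*1e3 for i in range(4)]
    v=P[1]-P[0]+P[2]-P[3]
    print(k,P.mean(0).round(4),np.round(e,0),'edge01 angle',np.degrees(np.arctan2(v[1],v[0])).round(1),'scene px',proj(s,P.mean(0)).round(0), 'side up', (P[0]-P[3]+P[1]-P[2])[:2].round(3))
for n,p,z in (('bottle base',[(462,172)],.0),('bottle cap',[(504,157)],.19),('jar',[(86,183)],.1)): print(n,ray(d,p,z))
E
python3 - <<'E'
import cv2,numpy as np
im=cv2.imread('pics/scene0.png')
c=cv2.resize(im[175:270,150:325],None,fx=4,fy=4,interpolation=cv2.INTER_CUBIC);cv2.imwrite('pics/c4.png',c)
E
```

```text
far [0.6119 0.0164 0.053 ] [108.  49. 107.  49.] edge01 angle -86.8 scene px [[284. 226.]] side up [0.098 0.006]
near [ 0.4669 -0.0149  0.053 ] [109.  48. 109.  49.] edge01 angle -89.0 scene px [[280. 191.]] side up [0.096 0.004]
blue [ 0.5391 -0.2666  0.014 ] [159. 215. 159. 216.] edge01 angle -81.8 scene px [[190. 210.]] side up [0.427 0.061]
mat [0.5392 0.2874 0.004 ] [160. 198. 159. 198.] edge01 angle -94.9 scene px [[385. 229.]] side up [ 0.395 -0.035]
tray [ 0.5427 -0.0015  0.02  ] [186. 286. 190. 287.] edge01 angle -83.5 scene px [[281. 217.]] side up [0.57  0.065]
bottle base [[ 0.61734151 -0.44516767  0.        ]]
bottle cap [[ 0.61079295 -0.44532756  0.19      ]]
jar [[0.60207316 0.44959394 0.1       ]]
```

View pics/c4.png

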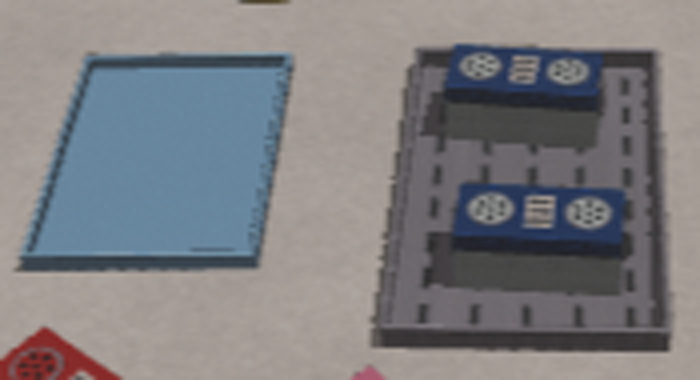

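Lids of the two boxes on the tray are identical, the lid pixels agree in both cameras (within 2 mm), and the red/pink/orange ones are off the tray. Starting the approach to the near box (A).

```bash
cat >> h.py <<'E'
def rem(x,y,z,yaw):
    o=env.observe(); p=o['tool_pos']; R=o['eef_rot']; t=np.radians(R[2])
    d=(np.array([x,y,z])-p)*1e3
    tx=d[0]*np.cos(t)+d[1]*np.sin(t); ty=d[0]*np.sin(t)-d[1]*np.cos(t)
    print('t',round(o['clock'],2),'pos',p.round(4),'rot',R.round(1),'F',o['wrist_force'].round(2),'w',round(o['width']*1e3,1))
    print('tool shift',np.round([tx,ty,-d[2]],1),'turn',round(-((yaw-R[2]+180)%360-180),1))
E
python3 -m crank '[[[0,0,0],-10,70],[[0,0,0],-10,70],[[0,0,0],-10,70],[[0,0,0],-10,70],[[0,0,0],-10,70]]' 40
python3 -m crank '[[[0,0,0],-10,70],[[0,0,0],-6,70],[[0,0,0],0,70]]'
python3 -c "
from h import *
rem(.467,-.015,.012,91.5)"
```

```text
clock: 0.78
tool_pos: [0.2694, -0.5637, 0.2309]
eef_rot: [-180.0, -0.0, 75.9]
wrist_force: [-0.0, 0.3, 0.4]
width: 0.0698
clock: 1.15
tool_pos: [0.2693, -0.5638, 0.231]
eef_rot: [-180.0, -0.0, 91.5]
wrist_force: [-0.3, -0.4, 0.1]
width: 0.0702
t 1.15 pos [ 0.2693 -0.5638  0.231 ] rot [-180.    -0.    91.5] F [-0.28 -0.36  0.09] w 70.2
tool shift [543.5 211.9 219. ] turn -0.0
```

```bash
python3 -m crank '[[[25,10,0],0,70],[[45,18,0],0,70],[[45,18,0],0,70],[[45,18,0],0,70],[[45,18,0],0,70]]'
python3 -m crank '[[[45,18,0],0,70],[[45,18,0],0,70],[[45,18,0],0,70],[[45,18,0],0,70],[[45,18,0],0,70]]'
python3 -m crank '[[[45,18,40],0,70],[[45,15,40],0,70],[[25,7,30],0,70],[[0,0,0],0,70]]'
python3 -c "
from h import *
rem(.467,-.015,.012,91.5)
cap('wrist','pics/w1.png');cap('top','pics/t1.png')"
```

```text
clock: 1.78
tool_pos: [0.3463, -0.3552, 0.2313]
eef_rot: [180.0, 0.0, 91.4]
wrist_force: [1.3, 0.5, 0.4]
width: 0.0703
clock: 2.4
tool_pos: [0.4302, -0.128, 0.2315]
eef_rot: [180.0, 0.0, 91.4]
wrist_force: [0.3, -1.1, -0.5]
width: 0.0696
clock: 2.9
tool_pos: [0.4654, -0.0115, 0.1197]
eef_rot: [-179.8, -0.1, 91.7]
wrist_force: [-0.8, -0.3, 0.9]
width: 0.0701
t 2.9 pos [ 0.4654 -0.0115  0.1197] rot [-1.798e+02 -1.000e-01  9.170e+01] F [-0.75 -0.29  0.93] w 70.1
tool shift [ -3.6   1.5 107.7] turn 0.2
```

View pics/w1.png

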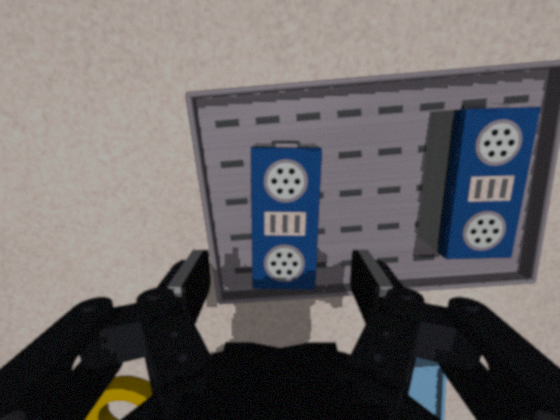

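The wrist view shows box A's lid between the fingers' plane (corners ~(252,148),(321,148),(316,289),(254,288)); cross-check.

```bash
python3 -c "
from h import *
import pickle
d=pickle.load(open('pics/wrist.pkl','rb'))
for q in ([(252,148),(321,148),(316,289),(254,288)],[(461,108),(538,108),(512,258),(443,258)]):
  P=ray(d,q,.053);print(P.round(4),P.mean(0))
  e=[np.linalg.norm(P[i]-P[(i+1)%4])*1e3 for i in range(4)];print(e)
  v=P[0]-P[3]+P[1]-P[2];print(np.degrees(np.arctan2(v[1],v[0])))
"
```

```text
[[ 0.4451  0.0401  0.053 ]
 [ 0.4926  0.0415  0.053 ]
 [ 0.4959 -0.0678  0.053 ]
 [ 0.4471 -0.0684  0.053 ]] [ 0.47020084 -0.0136619   0.053     ]
[np.float64(47.54282102876356), np.float64(109.33128858849389), np.float64(48.84725224850475), np.float64(108.54458342075112)]
91.39462534782587
[[ 0.5838  0.0703  0.053 ]
 [ 0.6347  0.0718  0.053 ]
 [ 0.6435 -0.0366  0.053 ]
 [ 0.591  -0.0382  0.053 ]] [0.6132492  0.01683875 0.053     ]
[np.float64(50.97574327095409), np.float64(108.72518465808037), np.float64(52.44272912867848), np.float64(108.75961527024778)]
94.21196298969414
```

```bash
python3 -m crank '[[[-3,3,25],0,70],[[0,0,30],0,70],[[0,0,28],0,70],[[0,0,17],0,70],[[0,0,8],0,70]]'
python3 -c "
from h import *
rem(.4685,-.0145,.012,91.5)
cap('scene','pics/s1.png')
c=cv2.imread('pics/s1.png')[130:280,180:360];cv2.imwrite('pics/s1c.png',cv2.resize(c,None,fx=4,fy=4))"
```

```text
clock: 3.62
tool_pos: [0.47, -0.0175, 0.0135]
eef_rot: [180.0, 0.0, 91.4]
wrist_force: [-0.3, 0.9, -0.3]
width: 0.0701
t 3.62 pos [ 0.47   -0.0175  0.0135] rot [180.    0.   91.4] F [-0.33  0.93 -0.32] w 70.1
tool shift [ 3.1 -1.4  1.5] turn -0.1
```

View pics/s1c.png

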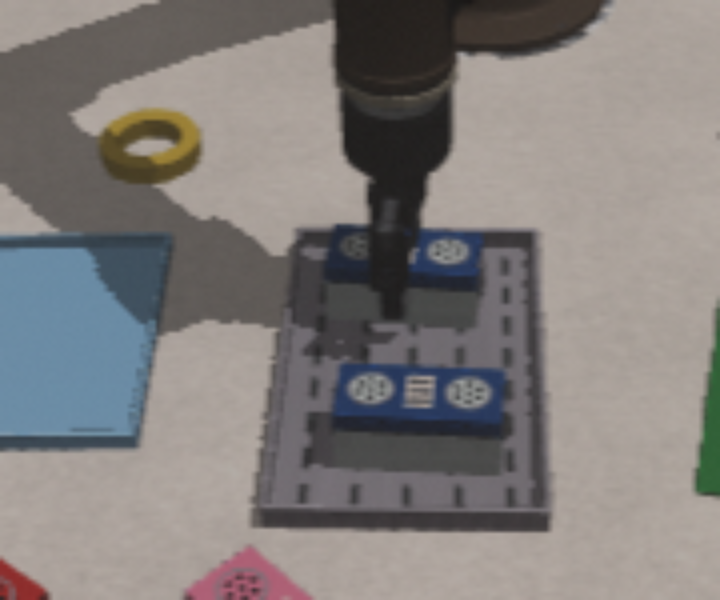

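```bash
python3 -m crank '[[[3,-1,1],0,70],[[0,0,0],0,55],[[0,0,0],0,45],[[0,0,0],0,45],[[0,0,0],0,45]]' 70
python3 -m crank '[[[0,0,0],0,45],[[0,0,0],0,45],[[0,0,0],0,45]]'
python3 -m crank '[[[0,0,-4],0,45],[[0,0,-8],0,45],[[0,0,-12],0,45],[[0,0,-12],0,45],[[0,0,-8],0,45]]'
python3 -m crank '[[[0,0,-4],0,45],[[0,0,0],0,45],[[0,0,0],0,45],[[0,0,0],0,45]]'
python3 -m crank '[[[0,0,0],0,45]]'
python3 -m crank '[[[0,0,0],0,45]]'
python3 -m crank '[[[0,0,0],0,45]]'
python3 -c "
from h import *
print(env.observe())
cap('scene','pics/s2.png')
c=cv2.imread('pics/s2.png')[130:280,180:360];cv2.imwrite('pics/s2c.png',cv2.resize(c,None,fx=4,fy=4))"
```

```text
clock: 4.3
tool_pos: [0.4693, -0.0134, 0.0134]
eef_rot: [179.9, 0.0, 91.5]
wrist_force: [-0.6, 1.0, 5.7]
width: 0.0493
clock: 4.68
tool_pos: [0.4693, -0.0134, 0.0134]
eef_rot: [179.9, 0.0, 91.6]
wrist_force: [-1.5, 0.3, 6.1]
width: 0.0491
clock: 5.3
tool_pos: [0.469, -0.0137, 0.0576]
eef_rot: [179.9, 0.0, 91.5]
wrist_force: [-0.1, -0.4, -1.6]
width: 0.0492
clock: 5.8
tool_pos: [0.4684, -0.0136, 0.0602]
eef_rot: [-180.0, -0.0, 91.5]
wrist_force: [-0.6, 0.1, -2.4]
width: 0.0496
clock: 5.92
tool_pos: [0.4685, -0.0136, 0.0603]
eef_rot: [-180.0, -0.0, 91.5]
wrist_force: [-0.1, 0.5, -1.6]
width: 0.0498
clock: 6.05
tool_pos: [0.4686, -0.0135, 0.0604]
eef_rot: [-180.0, -0.0, 91.5]
wrist_force: [-0.3, -1.1, -1.5]
width: 0.0494
clock: 6.18
tool_pos: [0.4686, -0.0136, 0.0605]
eef_rot: [-180.0, -0.0, 91.5]
wrist_force: [-1.0, 0.1, -1.3]
width: 0.0493
{'clock': 6.175, 'joints': array([ 20.6826344 ,  25.40514664, -30.55783255, 120.3906111 ,
        20.21257454,  39.13969871, -21.77999281]), 'joint_vel': array([ 0.01702964, -0.16380197,  0.03373788,  0.02366288, -0.0485081 ,
       -0.13600461, -0.07610702]), 'joint_efforts': array([-8.00009002e-03, -4.89413202e+01, -5.56579828e+00, -2.00252062e+01,
        1.03625277e-02,  2.59686662e-03, -2.17371398e-04]), 'tool_pos': array([ 0.468618  , -0.01357359,  0.06045277]), 'eef_rot': array([-1.79996225e+02, -1.28873284e-03,  9.15470112e+01]), 'wrist_force': array([-0.95082311,  0.1011617 , -1.28841204]), 'moment': array([ 0.01451894, -0.00462898, -0.02552129]), 'width': 0.04932168856518782}
```

View pics/s2c.png

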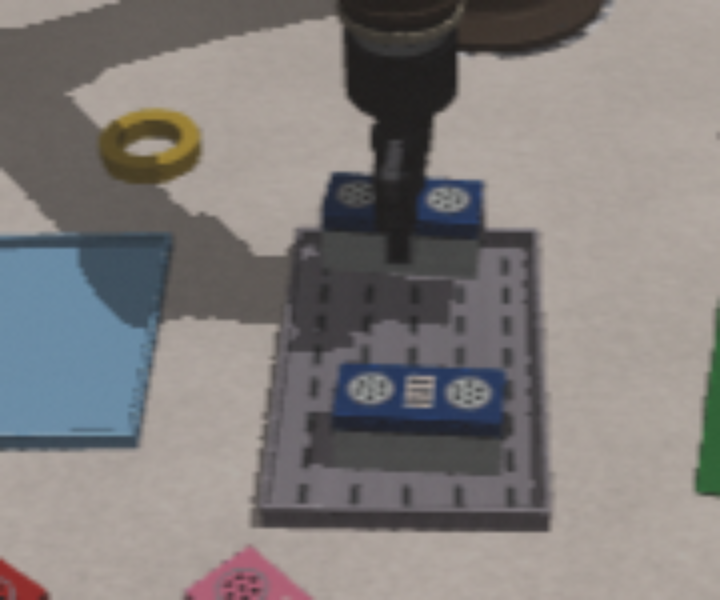

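Box A is up level (lid at (405,200) in the crop), about 1.7 N. I'll put it back and feel box B before deciding.

```bash
python3 -m crank '[[[0,0,8],0,45],[[0,0,12],0,45],[[0,0,12],0,45],[[0,0,8],0,45],[[0,0,4],0,45]]'
python3 -m crank '[[[0,0,2],0,45],[[0,0,1],0,45],[[0,0,1],0,45],[[0,0,0],0,45]]'
python3 -c "
from h import *
rem(.4685,-.0135,.013,91.5)"
```

```text
clock: 6.85
tool_pos: [0.4683, -0.0135, 0.0157]
eef_rot: [-179.9, -0.0, 91.6]
wrist_force: [0.2, 0.5, -2.9]
width: 0.0493
clock: 7.35
tool_pos: [0.4688, -0.0136, 0.0134]
eef_rot: [180.0, 0.0, 91.5]
wrist_force: [-3.3, 0.0, 8.6]
width: 0.0492
t 7.35 pos [ 0.4688 -0.0136  0.0134] rot [180.    0.   91.5] F [-3.29  0.03  8.6 ] w 49.2
tool shift [ 0.1 -0.3  0.4] turn 0.0
```

```bash
python3 -m crank '[[[0,0,-1],0,60],[[0,0,0],0,70],[[0,0,0],0,70],[[0,0,-10],0,70],[[0,0,-25],0,70]]'
python3 -m crank '[[[0,0,-30],0,70],[[0,0,-25],0,70],[[5,30,0],-2,70],[[11,40,0],0,70],[[11,40,0],0,70]]'
python3 -m crank '[[[5,28,0],0,70],[[0,6,0],0,70],[[0,0,0],0,70]]'
python3 -c "
from h import *
rem(.6125,.0165,.0125,93.5)
cap('wrist','pics/w2.png')"
```

```text
clock: 7.98
tool_pos: [0.4679, -0.0135, 0.0486]
eef_rot: [-179.9, -0.0, 91.6]
wrist_force: [-0.1, -1.4, -0.2]
width: 0.0703
clock: 8.6
tool_pos: [0.5782, 0.0191, 0.1044]
eef_rot: [180.0, 0.0, 93.5]
wrist_force: [0.2, -0.3, -0.2]
width: 0.0702
clock: 8.98
tool_pos: [0.61, 0.026, 0.1035]
eef_rot: [-180.0, 0.0, 93.5]
wrist_force: [-0.6, -0.4, 0.2]
width: 0.0698
t 8.97 pos [0.61   0.026  0.1035] rot [-180.     0.    93.5] F [-0.62 -0.42  0.24] w 69.8
tool shift [-9.6  1.9 91. ] turn 0.0
```

View pics/w2.png

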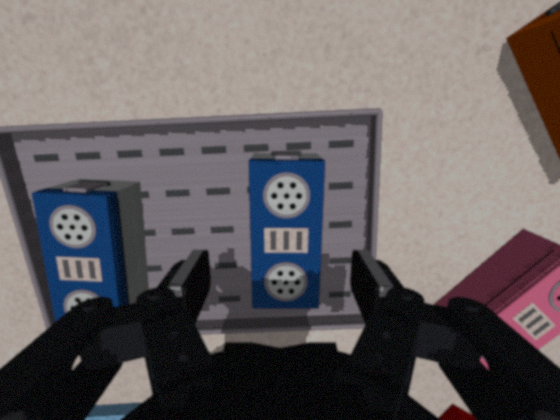

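Box B's lid is centred near (287,233) with corners (250,158),(324,158),(321,308),(252,307); box A stands back upright at the left.

```bash
python3 -c "
from h import *
import pickle
d=pickle.load(open('pics/wrist.pkl','rb'))
P=ray(d,[(250,158),(324,158),(321,308),(252,307)],.053);print(P.mean(0)); v=P[0]-P[3]+P[1]-P[2];print(np.degrees(np.arctan2(v[1],v[0])))
"
python3 -m crank '[[[-9,3,15],0,70],[[0,0,28],0,70],[[0,0,28],0,70],[[0,0,14],0,70],[[0,0,6],0,70]]'
python3 -c "
from h import *
rem(.613,.0165,.0135,93.5)"
```

```text
[0.61584738 0.01830216 0.053     ]
93.73899334349481
clock: 9.65
tool_pos: [0.6136, 0.0169, 0.0116]
eef_rot: [-179.9, 0.0, 93.5]
wrist_force: [-0.9, 0.5, 0.6]
width: 0.0701
t 9.65 pos [0.6136 0.0169 0.0116] rot [-179.9    0.    93.5] F [-0.86  0.46  0.57] w 70.1
tool shift [-0.4 -0.6 -1.9] turn 0.0
```

```bash
python3 -m crank '[[[0,0,-2],0,70],[[0,0,0],0,55],[[0,0,0],0,45],[[0,0,0],0,45],[[0,0,0],0,45]]' 70
python3 -m crank '[[[0,0,0],0,45],[[0,0,0],0,45],[[0,0,0],0,45]]'
python3 -m crank '[[[0,0,-4],0,45],[[0,0,-8],0,45],[[0,0,-12],0,45],[[0,0,-12],0,45],[[0,0,-8],0,45]]'
python3 -m crank '[[[0,0,-4],0,45],[[0,0,0],0,45],[[0,0,0],0,45],[[0,0,0],0,45]]'
python3 -m crank '[[[0,0,0],0,45]]'
python3 -m crank '[[[0,0,0],0,45]]'
python3 -m crank '[[[0,0,0],0,45]]'
python3 -c "
from h import *
print(env.observe())
cap('scene','pics/s3.png')
c=cv2.imread('pics/s3.png')[130:280,180:360];cv2.imwrite('pics/s3c.png',cv2.resize(c,None,fx=4,fy=4))"
```

```text
clock: 10.28
tool_pos: [0.6149, 0.0174, 0.0158]
eef_rot: [179.9, 0.0, 93.5]
wrist_force: [-0.9, -0.2, 5.9]
width: 0.0493
clock: 10.65
tool_pos: [0.6149, 0.0174, 0.0158]
eef_rot: [179.9, 0.0, 93.5]
wrist_force: [-0.9, 0.1, 6.8]
width: 0.0493
clock: 11.28
tool_pos: [0.6146, 0.0175, 0.0598]
eef_rot: [179.9, 0.0, 93.5]
wrist_force: [0.4, -0.2, -5.1]
width: 0.0491
clock: 11.78
tool_pos: [0.6139, 0.0174, 0.0621]
eef_rot: [-180.0, -0.0, 93.5]
wrist_force: [0.1, 0.4, -4.8]
width: 0.0492
clock: 11.9
tool_pos: [0.614, 0.0174, 0.0622]
eef_rot: [-180.0, -0.0, 93.5]
wrist_force: [-0.1, 0.3, -4.5]
width: 0.0493
clock: 12.02
tool_pos: [0.6141, 0.0174, 0.0623]
eef_rot: [-180.0, -0.0, 93.5]
wrist_force: [-0.1, 0.3, -4.5]
width: 0.0492
clock: 12.15
tool_pos: [0.6141, 0.0174, 0.0624]
eef_rot: [-180.0, -0.0, 93.5]
wrist_force: [0.3, -0.6, -4.5]
width: 0.0492
{'clock': 12.15, 'joints': array([ 14.66039918,  36.45339231, -29.32080121, 100.13972557,
        22.55097366,  49.34575465, -21.24694827]), 'joint_vel': array([-0.00013404,  0.00808171,  0.00903085, -0.02442998,  0.01220351,
        0.05018052, -0.11719399]), 'joint_efforts': array([-3.89213979e-03, -6.76655245e+01, -8.94254476e+00, -2.46806180e+01,
        1.46032032e-02,  5.32505408e-03, -1.23850846e-04]), 'tool_pos': array([0.61413141, 0.01740541, 0.06242465]), 'eef_rot': array([-1.79994186e+02, -3.25571654e-04,  9.35441143e+01]), 'wrist_force': array([ 0.28778255, -0.58776843, -4.4992068 ]), 'moment': array([ 0.03931479,  0.03891322, -0.06274821]), 'width': 0.04916105609183901}
```

View pics/s3c.png

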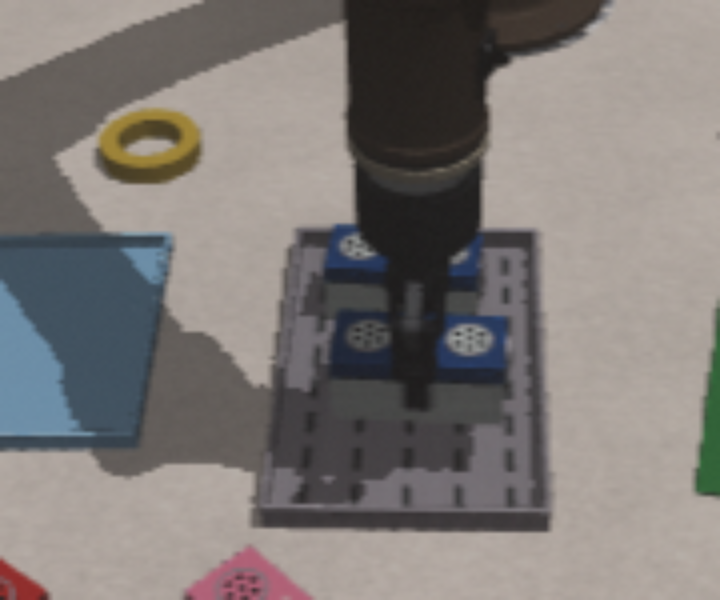

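B reads 4.6 N against A's 1.7 N: B is packed, A is empty. I'll set B back, then take A to the mat.

```bash
python3 -m crank '[[[0,0,8],0,45],[[0,0,12],0,45],[[0,0,12],0,45],[[0,0,8],0,45],[[0,0,4],0,45]]'
python3 -m crank '[[[0,0,2],0,45],[[0,0,1],0,45],[[0,0,1],0,45],[[0,0,0],0,45]]'
python3 -c "
from h import *
rem(.6141,.0174,.0155,93.5)"
```

```text
clock: 12.82
tool_pos: [0.6138, 0.0175, 0.0176]
eef_rot: [-179.9, -0.0, 93.6]
wrist_force: [-1.4, 0.3, -4.4]
width: 0.0492
clock: 13.32
tool_pos: [0.6143, 0.0175, 0.0158]
eef_rot: [180.0, 0.0, 93.5]
wrist_force: [-4.4, -0.3, 5.0]
width: 0.049
t 13.32 pos [0.6143 0.0175 0.0158] rot [180.    0.   93.5] F [-4.41 -0.29  4.96] w 49.0
tool shift [-0.1 -0.2  0.3] turn 0.0
```

```bash
python3 -m crank '[[[0,0,-1],0,60],[[0,0,0],0,70],[[0,0,0],0,70],[[0,0,-10],0,70],[[0,0,-25],0,70]]'
python3 -m crank '[[[0,0,-30],0,70],[[0,0,-25],0,70],[[-5,-30,0],2,70],[[-12,-40,0],0,70],[[-12,-40,0],0,70]]'
python3 -m crank '[[[-4,-28,0],0,70],[[0,-6,0],0,70],[[0,0,0],0,70]]'
python3 -c "
from h import *
rem(.4688,-.0136,.013,91.5)
cap('wrist','pics/w3.png')"
```

```text
clock: 13.95
tool_pos: [0.6134, 0.0174, 0.0503]
eef_rot: [-179.9, -0.0, 93.6]
wrist_force: [-0.1, 0.1, 0.8]
width: 0.07
clock: 14.58
tool_pos: [0.5043, -0.0157, 0.1061]
eef_rot: [180.0, 0.0, 91.6]
wrist_force: [0.2, 0.1, 0.4]
width: 0.0701
clock: 14.95
tool_pos: [0.4723, -0.0204, 0.1062]
eef_rot: [179.9, 0.0, 91.5]
wrist_force: [-0.1, 0.6, 0.7]
width: 0.07
t 14.95 pos [ 0.4723 -0.0204  0.1062] rot [179.9   0.   91.5] F [-0.11  0.65  0.66] w 70.0
tool shift [ 6.9 -3.3 93.2] turn 0.0
```

View pics/w3.png

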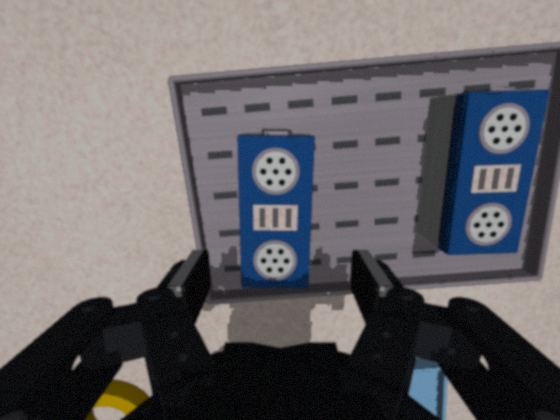

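```bash
python3 -m crank '[[[6,-3,15],0,70],[[1,0,28],0,70],[[0,0,28],0,70],[[0,0,14],0,70],[[0,0,6],0,70]]'
python3 -m crank '[[[0,0,2],0,70],[[0,0,0],0,55],[[0,0,0],0,45],[[0,0,0],0,45],[[0,0,0],0,45]]' 70
python3 -m crank '[[[0,0,0],0,45],[[0,0,0],0,45],[[0,0,0],0,45]]'
python3 -c "
from h import *
rem(.4688,-.0136,.013,91.5)"
```

```text
clock: 15.62
tool_pos: [0.4678, -0.013, 0.0134]
eef_rot: [-179.9, -0.0, 91.6]
wrist_force: [-0.1, -0.3, -0.5]
width: 0.07
clock: 16.25
tool_pos: [0.4688, -0.0137, 0.0134]
eef_rot: [179.9, 0.0, 91.5]
wrist_force: [-0.2, -0.0, 7.1]
width: 0.0492
clock: 16.62
tool_pos: [0.4687, -0.0136, 0.0133]
eef_rot: [179.9, 0.0, 91.5]
wrist_force: [-0.6, 1.2, 5.7]
width: 0.0493
t 16.62 pos [ 0.4687 -0.0136  0.0133] rot [179.9   0.   91.5] F [-0.62  1.23  5.67] w 49.3
tool shift [0.  0.1 0.3] turn 0.0
```

```bash
python3 -m crank '[[[0,0,-4],0,45],[[0,0,-10],0,45],[[0,0,-20],0,45],[[0,0,-25],0,45],[[0,0,-20],0,45]]'
python3 -m crank '[[[5,1,-11],0,45],[[12,3,0],0,45],[[20,5,0],0,45],[[28,7,0],0,45],[[34,9,0],0,45]]'
python3 -m crank '[[[34,9,0],0,45],[[34,9,0],0,45],[[34,9,0],0,45],[[34,9,0],0,45],[[28,8,0],0,45]]'
python3 -m crank '[[[18,5,0],0,45],[[10,3,0],0,45],[[4,1,0],0,45],[[0,0,0],3,45],[[0,0,0],3,45]]'
python3 -c "
from h import *
rem(.539,.287,.014,85)
cap('top','pics/t4.png');cap('scene','pics/s4.png')"
```

```text
clock: 17.25
tool_pos: [0.4682, -0.0136, 0.0929]
eef_rot: [180.0, 0.0, 91.5]
wrist_force: [-0.0, -0.4, -0.5]
width: 0.0493
clock: 17.88
tool_pos: [0.4901, 0.0873, 0.1016]
eef_rot: [-179.9, 0.0, 91.5]
wrist_force: [-0.3, -0.5, -1.8]
width: 0.0495
clock: 18.5
tool_pos: [0.5291, 0.2537, 0.1013]
eef_rot: [-179.9, -0.0, 91.6]
wrist_force: [0.8, -0.6, -2.0]
width: 0.0491
clock: 19.12
tool_pos: [0.5383, 0.2821, 0.1024]
eef_rot: [-180.0, 0.1, 85.4]
wrist_force: [-0.1, 0.7, -2.8]
width: 0.0493
t 19.12 pos [0.5383 0.2821 0.1024] rot [-1.80e+02  1.00e-01  8.54e+01] F [-0.06  0.68 -2.78] w 49.3
tool shift [ 5.   0.3 88.4] turn 0.4
```

View pics/s4.png

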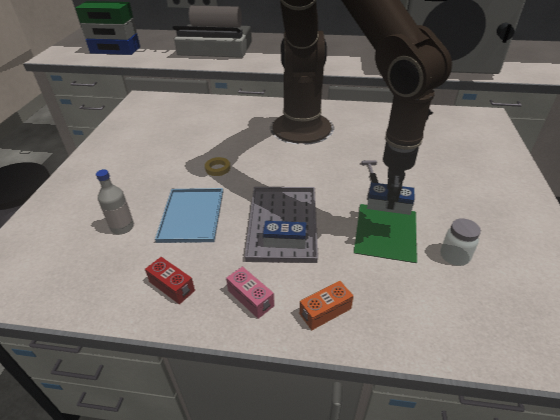

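Box A hangs level at about (392,195), above the mat at (387,231), clear of the jar. Lowering.

```bash
python3 -m crank '[[[5,0,8],0,45],[[0,0,20],0,45],[[0,0,25],0,45],[[0,0,18],0,45],[[0,0,8],0,45]]'
python3 -m crank '[[[0,0,3],0,45],[[0,0,2],0,45],[[0,0,2],0,45],[[0,0,0],0,45]]'
python3 -c "
from h import *
rem(.539,.287,.014,85)"
```

```text
clock: 19.85
tool_pos: [0.5377, 0.2879, 0.0215]
eef_rot: [-179.9, 0.1, 85.6]
wrist_force: [-0.2, -0.4, -1.0]
width: 0.0487
clock: 20.35
tool_pos: [0.5387, 0.2884, 0.0168]
eef_rot: [180.0, -0.0, 85.5]
wrist_force: [-0.4, -0.1, -1.4]
width: 0.0493
t 20.35 pos [0.5387 0.2884 0.0168] rot [180.   -0.   85.5] F [-0.36 -0.13 -1.39] w 49.3
tool shift [-1.3  0.4  2.8] turn 0.5
```

```bash
python3 -m crank '[[[0,0,1],0,45],[[0,0,1],0,45],[[0,0,0],0,45]]'
python3 -m crank '[[[0,0,0.5],0,45],[[0,0,0],0,45]]'
python3 -m crank '[[[0,0,0.5],0,45],[[0,0,0],0,45]]'
```

```text
clock: 20.72
tool_pos: [0.5385, 0.2884, 0.0145]
eef_rot: [180.0, 0.0, 85.5]
wrist_force: [-0.5, 0.2, -2.4]
width: 0.0493
clock: 20.98
tool_pos: [0.5386, 0.2884, 0.0144]
eef_rot: [180.0, 0.0, 85.5]
wrist_force: [-2.8, -2.0, 4.9]
width: 0.0494
clock: 21.22
tool_pos: [0.5385, 0.2884, 0.0144]
eef_rot: [180.0, 0.0, 85.5]
wrist_force: [-3.4, -2.9, 10.0]
width: 0.0494
```

Contact felt on the mat (force swung to +10 N). Release and rise.

```bash
python3 -m crank '[[[0,0,-1],0,52],[[0,0,0],0,62],[[0,0,0],0,70],[[0,0,0],0,70],[[0,0,-10],0,70]]'
python3 -m crank '[[[0,0,-20],0,70],[[0,0,-30],0,70],[[0,0,-30],0,70],[[-20,-3,-10],0,70],[[-40,-6,0],0,70]]'
python3 -m crank '[[[-45,5,0],0,70],[[-45,8,0],-4,70],[[-45,16,0],-4,70],[[-30,10,0],0,70],[[-20,10,0],0,70]]'
python3 -c "
from h import *
rem(.6141,.0174,.0155,93.5)
cap('top','pics/t5.png');cap('scene','pics/s5.png')
c=cv2.imread('pics/s5.png')[150:290,240:440];cv2.imwrite('pics/s5c.png',cv2.resize(c,None,fx=4,fy=4))"
```

```text
clock: 21.85
tool_pos: [0.538, 0.2881, 0.0241]
eef_rot: [-179.9, 0.1, 85.5]
wrist_force: [-0.1, -0.4, 1.0]
width: 0.07
clock: 22.48
tool_pos: [0.5249, 0.2291, 0.1158]
eef_rot: [179.9, -0.1, 85.6]
wrist_force: [0.9, -0.9, 0.2]
width: 0.0695
clock: 23.1
tool_pos: [0.5689, 0.0408, 0.1143]
eef_rot: [-179.9, 0.1, 93.4]
wrist_force: [0.1, 1.5, -1.0]
width: 0.0702
t 23.1 pos [0.5689 0.0408 0.1143] rot [-1.799e+02  1.000e-01  9.340e+01] F [ 0.06  1.46 -0.98] w 70.2
tool shift [-26.   43.8  98.8] turn -0.1
```

View pics/s5c.png

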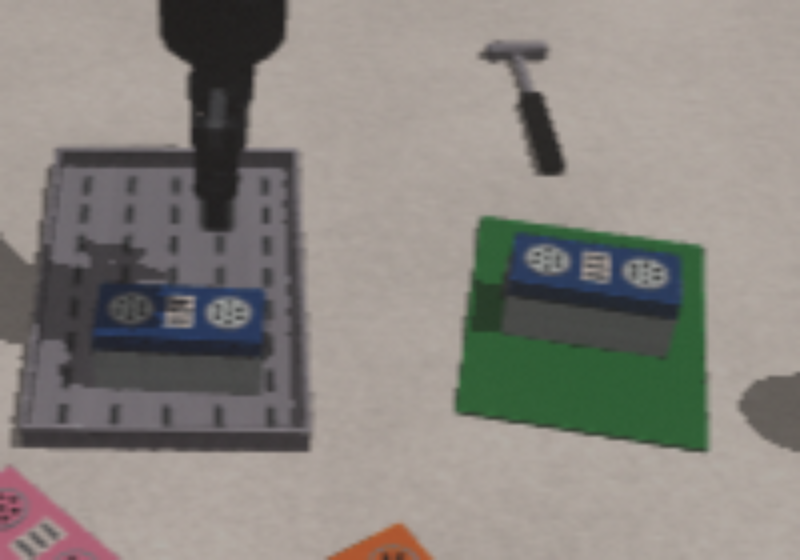

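View pics/t5.png

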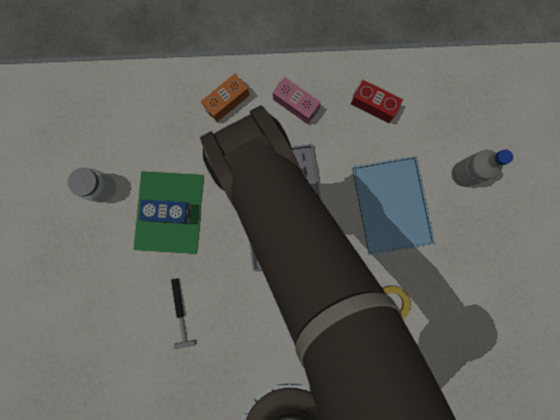

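Box A stands on the mat (lid at top (164,211), mat about (135–204,172–253)); nothing else moved. Now box B again.

```bash
python3 -c "
from h import *
import pickle
d=pickle.load(open('pics/top.pkl','rb'));print(ray(d,[(164,211)],.054))"
python3 -m crank '[[[-12,20,0],0,70],[[-10,18,0],0,70],[[-4,6,0],0,70],[[0,0,0],0,70]]'
python3 -c "
from h import *
rem(.6141,.0174,.0155,93.5)"
```

```text
[[0.53702915 0.2841765  0.054     ]]
clock: 23.7
tool_pos: [0.6143, 0.0218, 0.1142]
eef_rot: [-180.0, -0.0, 93.6]
wrist_force: [0.0, 0.6, -0.4]
width: 0.0701
t 23.7 pos [0.6143 0.0218 0.1142] rot [-180.    -0.    93.6] F [ 0.03  0.61 -0.37] w 70.1
tool shift [-4.4 -0.5 98.7] turn 0.1
```

```bash
python3 -m crank '[[[-3,0,18],0,70],[[0,0,30],0,70],[[0,0,28],0,70],[[0,0,14],0,70],[[0,0,7],0,70]]'
python3 -m crank '[[[0,0,0],0,70]]'
python3 -m crank '[[[0,0,0],0,55],[[0,0,0],0,45],[[0,0,0],0,45],[[0,0,0],0,45],[[0,0,0],0,45]]' 80
python3 -m crank '[[[0,0,0],0,45],[[0,0,0],0,45],[[0,0,0],0,45]]'
python3 -c "
from h import *
rem(.6141,.0174,.0155,93.5)"
```

```text
clock: 24.32
tool_pos: [0.6145, 0.0188, 0.0165]
eef_rot: [-179.9, -0.0, 93.6]
wrist_force: [-0.7, -1.0, 0.3]
width: 0.0701
clock: 24.45
tool_pos: [0.6152, 0.0187, 0.0175]
eef_rot: [-180.0, -0.0, 93.6]
wrist_force: [0.0, 0.6, -0.1]
width: 0.0701
clock: 25.08
tool_pos: [0.6158, 0.0186, 0.0187]
eef_rot: [179.9, 0.0, 93.5]
wrist_force: [-1.2, 0.8, 6.7]
width: 0.049
clock: 25.45
tool_pos: [0.6158, 0.0186, 0.0187]
eef_rot: [179.9, 0.0, 93.5]
wrist_force: [-0.9, -0.4, 6.3]
width: 0.0488
t 25.45 pos [0.6158 0.0186 0.0187] rot [179.9   0.   93.5] F [-0.92 -0.37  6.26] w 48.8
tool shift [-1.1 -1.8  3.2] turn 0.0
```

```bash
python3 -m crank '[[[0,0,-4],0,45],[[0,0,-10],0,45],[[0,0,-18],0,45],[[0,0,-22],0,45],[[0,0,-22],0,45]]'
python3 -m crank '[[[0,0,-18],0,45],[[0,0,-10],0,45],[[-4,-1,-3],0,45],[[-10,-2,0],0,45],[[-16,-3,0],0,45]]'
python3 -c "
from h import *
rem(.539,-.2666,.124,98)
print(env.observe()['moment'])
cap('scene','pics/s6.png')
c=cv2.imread('pics/s6.png')[130:280,180:360];cv2.imwrite('pics/s6c.png',cv2.resize(c,None,fx=4,fy=4))"
```

```text
clock: 26.08
tool_pos: [0.6154, 0.0186, 0.0953]
eef_rot: [180.0, -0.0, 93.5]
wrist_force: [0.3, 0.6, -5.2]
width: 0.049
clock: 26.7
tool_pos: [0.6105, -0.0126, 0.1237]
eef_rot: [-179.9, -0.0, 93.6]
wrist_force: [0.1, -0.9, -4.3]
width: 0.0488
t 26.7 pos [ 0.6105 -0.0126  0.1237] rot [-179.9   -0.    93.6] F [ 0.05 -0.93 -4.26] w 48.8
tool shift [-249.   -87.2   -0.3] turn -4.4
[-0.00451746 -0.00856066 -0.03846163]
```

View pics/s6c.png

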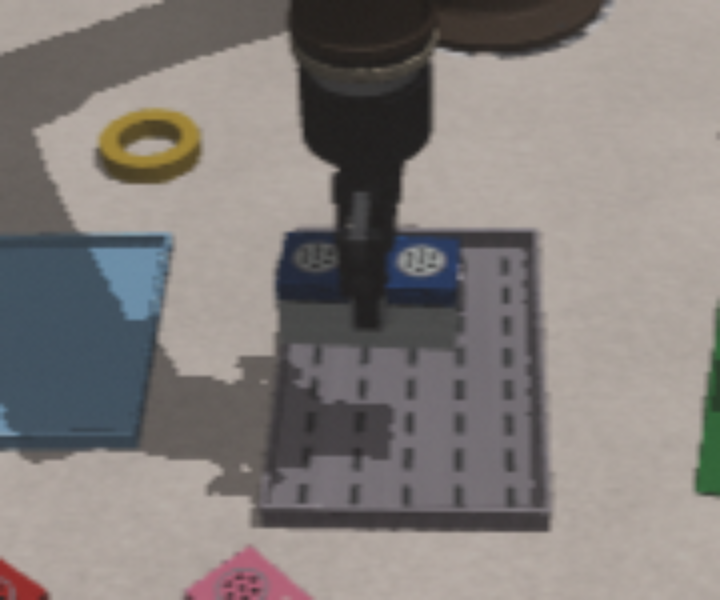

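```bash
python3 -m crank '[[[-20,-7,0],0,45],[[-26,-9,0],0,45],[[-30,-11,0],0,45],[[-30,-11,0],0,45],[[-30,-11,0],0,45]]'
python3 -m crank '[[[-30,-11,0],0,45],[[-28,-10,0],0,45],[[-22,-8,0],0,45],[[-14,-5,0],0,45],[[-6,-2,0],0,45]]'
python3 -m crank '[[[-2,0,0],-2,45],[[0,0,0],-2,45],[[0,0,0],0,45],[[0,0,0],0,45]]'
python3 -c "
from h import *
rem(.539,-.2666,.124,98)"
```

```text
clock: 27.38
tool_pos: [0.5696, -0.1529, 0.1243]
eef_rot: [-180.0, 0.0, 93.5]
wrist_force: [0.2, 0.5, -5.1]
width: 0.0489
clock: 28.0
tool_pos: [0.5402, -0.2538, 0.1243]
eef_rot: [-180.0, 0.0, 93.5]
wrist_force: [-0.9, 0.1, -3.9]
width: 0.0489
clock: 28.5
tool_pos: [0.5412, -0.254, 0.1245]
eef_rot: [180.0, -0.0, 97.6]
wrist_force: [0.2, -0.3, -4.0]
width: 0.0487
t 28.5 pos [ 0.5412 -0.254   0.1245] rot [180.   -0.   97.6] F [ 0.19 -0.28 -3.96] w 48.7
tool shift [-12.2  -3.9   0.5] turn -0.4
```

```bash
python3 -m crank '[[[-5,-2,0],0,45],[[-5,-2,0],0,45],[[-2,0,0],0,45],[[0,0,0],0,45],[[0,0,0],0,45]]'
python3 -m crank '[[[0,0,0],0,45],[[0,0,0],0,45]]'
python3 -c "
from h import *
rem(.539,-.2666,.124,98)
print(env.observe()['joint_vel'].round(2))
cap('scene','pics/s7.png');cap('top','pics/t7.png')
c=cv2.imread('pics/s7.png')[120:270,140:320];cv2.imwrite('pics/s7c.png',cv2.resize(c,None,fx=4,fy=4))"
```

```text
clock: 29.12
tool_pos: [0.5387, -0.2669, 0.1245]
eef_rot: [180.0, -0.0, 97.6]
wrist_force: [-0.6, -0.5, -4.3]
width: 0.0489
clock: 29.38
tool_pos: [0.5387, -0.2669, 0.1245]
eef_rot: [180.0, 0.0, 97.6]
wrist_force: [0.2, -0.6, -4.8]
width: 0.0489
t 29.38 pos [ 0.5387 -0.2669  0.1245] rot [180.    0.   97.6] F [ 0.25 -0.63 -4.83] w 48.9
tool shift [0.2 0.4 0.5] turn -0.4
[ 0.11  0.09  0.06 -0.11 -0.02  0.01  0.01]
```

View pics/s7.png

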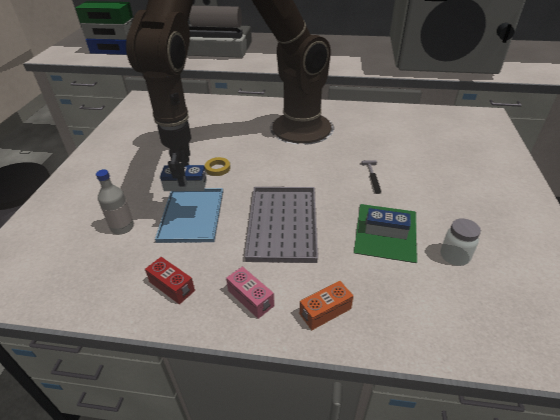

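View pics/s7c.png

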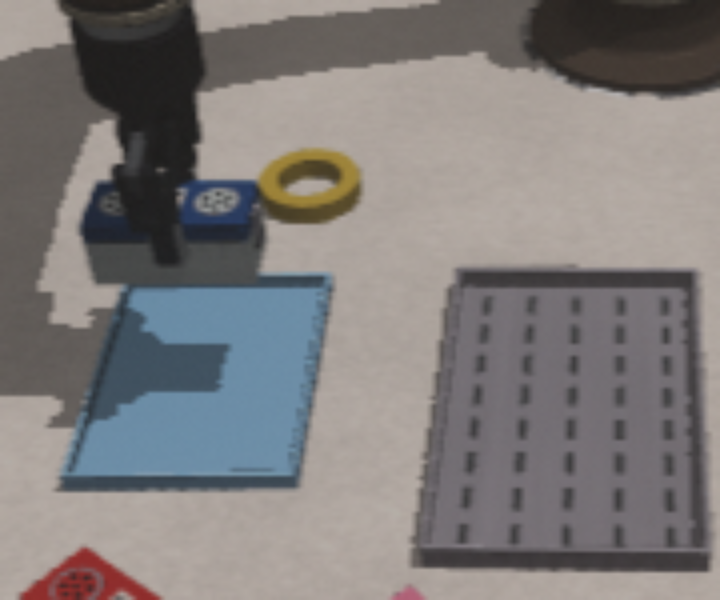

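View pics/t7.png

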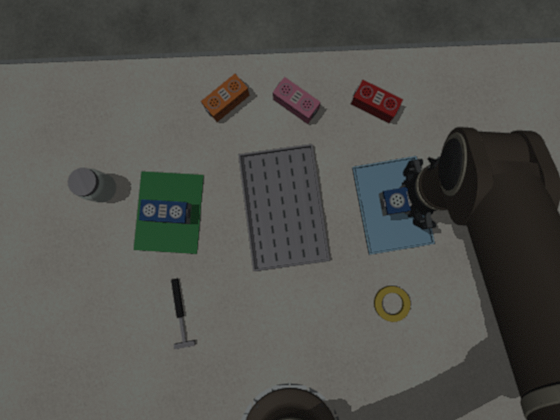

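Box B hangs level at scene (184,178), A stands centred on the mat at top (164,211), and nothing else has shifted. Numeric check of the held height and tilt:

```bash
python3 -c "
from h import *
import pickle
s=pickle.load(open('pics/scene.pkl','rb'))
t=np.radians(7.6);R=np.array([[np.cos(t),-np.sin(t)],[np.sin(t),np.cos(t)]])
for z in(.098,.108,.118):
  P=[np.r_[R@np.array([.025,y])+[.5387,-.268],z] for y in(-.055,.055)]
  print(z,proj(s,P).round(1))
print('seen (163.3,190.8) (205.5,188.8)')
print('A lid scene: expected',proj(s,[.539,.287,.054]),'seen (389,217)')
a=cv2.imread('pics/top0.png').astype(int);b=cv2.imread('pics/t7.png').astype(int)
for n,(x,y,w,h) in dict(jar=(65,165,45,40),lifter=(165,275,35,80),tape=(370,283,45,42),orange=(198,70,55,52),pink=(270,75,55,52),red=(348,76,58,50)).items(): print(n,np.abs(a-b)[y:y+h,x:x+w].mean().round(2))
a=cv2.imread('pics/scene0.png').astype(int);b=cv2.imread('pics/s7.png').astype(int);print('spray',np.abs(a-b)[170:235,98:135].mean())
"
```

```text
0.098 [[163.3 193.3]
 [203.5 193. ]]
0.108 [[162.5 190.5]
 [203.  190.1]]
0.118 [[161.7 187.5]
 [202.5 187.2]]
seen (163.3,190.8) (205.5,188.8)
A lid scene: expected [[387.47765944 215.89539418]] seen (389,217)
jar 3.95
lifter 4.51
tape 4.4
orange 4.01
pink 4.28
red 3.93
spray 15.211642411642412
```

The right corner reads 1.3 px high and the spray patch differs; checking both closely.

```bash
python3 -c "
import cv2,numpy as np
b=cv2.imread('pics/s7.png');a=cv2.imread('pics/scene0.png')
c=cv2.resize(b[155:200,150:220],None,fx=10,fy=10,interpolation=cv2.INTER_CUBIC)
cv2.imwrite('pics/s8.png',np.clip(c*1.5,0,255).astype(np.uint8))
cv2.imwrite('pics/s9.png',np.hstack([cv2.resize(i[165:240,90:145],None,fx=7,fy=7) for i in(a,b)]))"
```

```text
(no output)
```

View pics/s8.png

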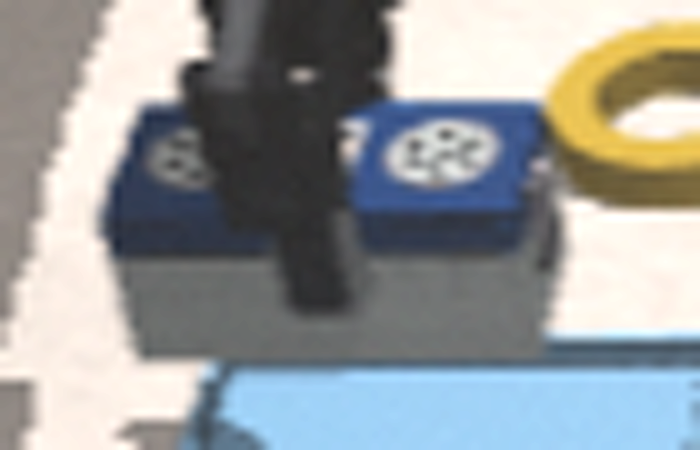

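View pics/s9.png

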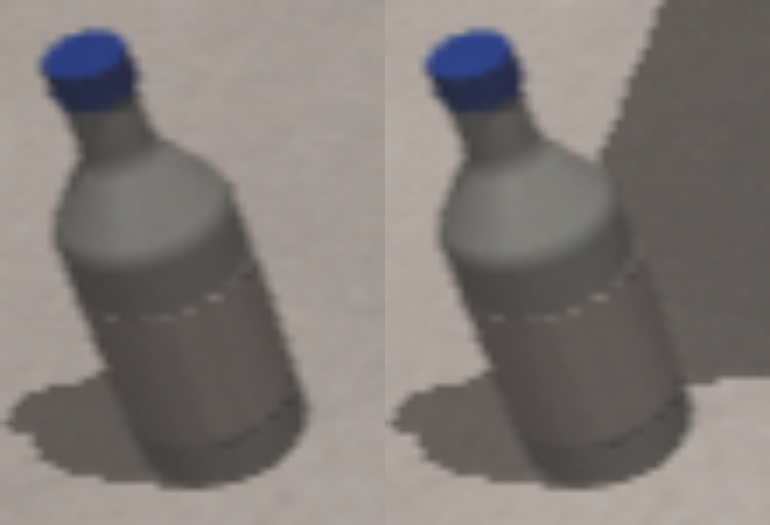

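The bottom edge is straight and level: it runs from (163.8,190.7) to (204.5,190.8) in the scene, against 190.5/190.1 expected. The bottle has not moved; the difference there is only the arm's shadow. Handing in.

```bash
python3 -c "
from h import *
rem(.539,-.2666,.124,98)
print(env.job_done())"
```

```text
t 29.48 pos [ 0.5386 -0.267   0.1245] rot [180.    0.   97.5] F [-0.46 -0.57 -4.22] w 48.9
tool shift [0.3 0.4 0.5] turn -0.5
the job is handed in; nothing more can be done
None
```

The job is handed in at 29.5 s: the empty box is on the green mat and the packed one is still held out above the light blue tray.

- **Which is which:** I lifted both boxes in turn. The nearer one (A) read about 1.7 N and the farther one (B) about 4.6 N, so A is empty and B is packed.
- **Empty box:** A stands upright and released. It is 1–4 mm from the mat's centre: the arm's own pose gave the smaller figure and the top camera the larger.
- **Packed box:** B is gripped at 80 N, within about 1 mm of the tray's centre. Its underside is about 108 mm above the counter, so roughly 10 cm clear of the tray (105 mm above the floor, 94 mm above the rim).
- **Checks that disagreed:** My first reading of one bottom corner of B suggested a slight tilt. An enlarged crop showed the edge level to within about half a pixel. The picture around the spray bottle also changed, but that was only the arm's shadow.
- **Other things:** The top and scene cameras showed no movement of the bystanders or the coloured look-alike boxes.

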